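# Snap a clip-on towel hook onto the washstand rail and slide it to the end post

## Task

Fit the loose blue clip-on hook to the chrome towel rail: press it straight down over the clear middle of the tube until its sprung arms snap past the widest point, and bed it with a firm push, held for a moment, so that its crown sits hard on the tube. Then slide it along the tube, away from the hook already fitted, until it comes gently to rest against the bare end post, and let go. Never force it, leave it upright with its J-hook towards the robot like the other one, and do not disturb the tumbler, the soap bottle or the plant.

Things in the scene. Friction and masses are not known exactly. Their poses are not given: they have to be found in the camera images.
- hook: loose clip-on hook, blue nylon, 70 g, standing mouth-down on the washstand on the flared lips of its two sprung arms. C-shaped clip 40 mm long along its bore (own y), 40 mm wide over the lips (x); an upright peg on the crown; a thin J-hook on its near side (own -x), lower than the crown. Origin: centre of its underside, z up. Above the origin: bore axis 19.7, crown top 37.4, peg top 70.3 mm
- hook_crown: the crown of the loose hook, the solid top of its C that bears on the tube when home. Bed it with a push of about 10 to 16 N held for half a second; over about 20 N strains the rail. Origin: middle of the bore, axes as the hook
- hook_bore (a point): middle of the loose hook's bore, 19.7 mm above its underside; axes as the hook. The lips meet the tube with the bore 19 to 20 mm above the tube's axis; pressing on takes 8 to 14 N for the first millimetres, then less as each arm springs out 4 mm; below about 6 mm the arms draw the clip down; at 0 the crown bears hard on the tube. Sliding it along the tube then takes 2 to 6 N
- hook_peg (a point): centre of the top face of the loose hook's peg, 50.6 mm above the bore axis. The peg is a flat tab 12 mm thick (hook's x), 32 mm wide (y), rising 33 mm clear of the crown: grip it across its 12 mm
- hook_tip (a point): tip of the loose hook's J-hook, 46 mm from the bore axis on its -x side, 4 mm lower than that axis
- towel_rail: chrome towel rail fixed on the washstand: a horizontal tube 25 mm in diameter along its own y, between two square posts (38 mm in x, 22 mm in y, 116 mm high), 320 mm clear between them; -x faces the robot. A like hook is fitted for good against the -y post (y -160 to -120 mm). Origin: on the washstand top below the tube's middle
- rail_mid (a point): the point on the tube's axis midway between the posts, 95 mm above the washstand; axes as the rail (y along the tube, towards the bare end post)
- end_post: the bare square post at the rail's +y end (robot's left), to which the hook is to be slid; its inner face is 160 mm along the tube from rail_mid. It should not be knocked with more than 15 N. Origin: on the washstand under its middle, 171 mm from the rail's middle
- tumbler: a loose blue ceramic tumbler, 72 mm wide, 95 mm high, behind the rail; a bystander. Origin: centre of its underside
- soap_bottle: a loose white soap bottle, 60 mm wide, 150 mm high, at the robot's left; a bystander. Origin: centre of its underside
- plant: a loose small plant in a grey pot, 72 mm wide, about 140 mm high with its leaves, at the far right; a bystander. Origin: centre of its underside
There are look-alikes about, which are no part of the job. Several things have the shape of the hook; the one meant has the colours described above.

How it is judged:
On the way:
1. the hook has snapped fully home on the clear middle of the tube, upright, and is bedded: its crown bears on the tube with more than 10 N (the arms' own pull is some 4 N of that) (x of hook_bore in the frame of rail_mid between -0.002 and 0.002 m and z of hook_bore in the frame of rail_mid between -0.002 and 0.002 m and y of hook_bore in the frame of rail_mid between -0.09 and 0.09 m and angle between hook's own z axis and vertical below 0.2 rad and z of hook_peg in the frame of rail_mid above 0.045 m and x of hook_tip in the frame of rail_mid below -0.035 m and contact force between hook_crown and towel_rail above 10 N), for 0.2 s.
At the end, for the whole second after the job is handed in: The loose hook is snapped on the tube with its bore axis within 2 mm of the tube's axis, its end within 1.5 mm of the bare end post's inner face, upright within 0.2 rad with the peg up and the J-hook towards the robot, released and at rest (x of hook_bore in the frame of rail_mid between -0.002 and 0.002 m and z of hook_bore in the frame of rail_mid between -0.002 and 0.002 m and y of hook_bore in the frame of rail_mid between 0.1385 and 0.1415 m and angle between hook's own z axis and vertical below 0.2 rad and z of hook_peg in the frame of rail_mid above 0.045 m and x of hook_tip in the frame of rail_mid below -0.035 m and linear speed of hook below 0.02 m/s); the robot touches nothing.
It fails at once if the hook is forced: all its contact forces on the rail (the arms' squeeze, 8 to 16 N, included) add up to more than 32 N (contact force between hook and towel_rail above 32 N).
It fails at once if the hook is knocked against the end post with more than 15 N (contact force between hook and end_post above 15 N).
It fails at once if the tumbler, the soap bottle or the plant is shifted by more than 15 mm or tipped (distance of any of tumbler, soap_bottle, plant from where it was at the start of the episode above 0.015 m or angle between any of tumbler, soap_bottle, plant's own z axis and vertical above 0.3 rad).
It also fails if it takes over 72 s, if anything falls off the work surface, if the arm or the gripper's body presses on something with over 40 N, if the wrist force passes 120 N, or if a joint passes its speed limit or range.

## Robot

A 7-joint arm with a two-finger parallel gripper is mounted at the origin on the work surface. World frame = base frame: x ahead of the robot, y to its left, z up, the work surface at z = 0. Lengths are in m, angles in rad, forces in N, time in s.
With the tool pointing down it reaches from about 0.425 to 0.95 m from the base axis. Payload 4.7 kg.
Tool frame: the origin (TCP) lies between the finger pads; the fingertips stand 22 mm ahead of it and the grasp point (between the pads) lies 3 mm ahead of it; z points along the fingers, y is the line along which they close (so a half turn about z gives the same grasp; the last joint's range is limited). The gripper opens to 85 mm and grips with 20 to 120 N. Pads are 22 mm wide; open, the fingers measure 114 mm over their backs; the gripper's body (76 mm by 85 mm) begins 54 mm behind the grasp point. The pads swing forward as they close: fully open they stand 13 mm farther back than shut.
Start: joints at [-1.178, 0.469, -0.049, 1.532, 0.024, 1.141, -0.082], TCP at [0.276, 0.616, 0.253] pointing down, gripper open.
Joint ranges: [-2.59, 2.59], [-0.33, 1.99], [-1.39, 1.29], [0.1, 2.45], [-1.04, 4.18], [0.21, 1.99], [-2.66, 2.66]. Speed limits (rad/s): [2.57, 2.57, 3.14, 3.14, 3.14, 3.14, 3.14].

## Interface

Orientations are given as a 3x3 rotation matrix whose columns are the frame's x, y, z axes.
In Python, from station import sensors, optics, order, boxes_of, regions_of, mark_of gives the robot as it stands.
- The arm moves only by the tool servo_tool, never from a script. Its argument "increments" is one flat list of numbers, 7 for each row, row after row: the shift along the tool's x, y, z each as a share of 15 cm, from -1 to 1, then the turn, a rotation vector about the tool's x, y, z each as a share of pi/2 rad, from -1 to 1, then the closure, from 0 (fully open) to 1 (shut). A call has 1 to 5 rows; each row is the pose to reach, as a shift and turn from the pose commanded when the call began, along the tool's axes at that moment; what a row does not reach only later rows make up. A row lasts 1/12 s, in which the tool goes at most 41.7 mm and 7.16 degrees, less where a joint would pass 70% of its speed; a pose out of reach is approached as far as the arm can. A call with a number of a shift or a turn outside -1 to 1 is refused whole. A call with a gripper value outside its range is refused whole. The fingers move at their own pace and stop on an object; "squeeze" is the grip in N (left out, the last holds). Time passes only in rows, so rows that repeat a pose let the fingers close. It gives the time, the measured TCP pose, the force, the opening and the grip force at its end, in the units of the state.
- sensors.get_obs(): the state, without advancing time (a new reading comes with each control period).
- optics.camera(name): name is "scene" or "side" or "wrist"; returns (picture, depth): 384x512x3 uint8, red, green, blue; 384x512 float32, m along the optical axis (not along the pixel's ray), 0 where there is no reading.
- optics.camera_params(name): a dict with "intrinsics" (3x3 intrinsics, pixels), "extrinsics" (4x4, takes a point from camera to world coordinates); the wrist camera has in their place "T_tool_cam" (4x4, takes a point from camera to tool coordinates, whose origin is the TCP and whose axes are the flange's). Camera axes: x right, y down, z forward; pixel columns grow to the right and rows downward; lengths in m; the calibration is good to about 2 mm. A picture is of the moment at which its call begins: read the wrist's pose just before it. camera_params takes no time and is no camera call.
- order.finish_job(): hands the job in; it is judged then, once.
Trained networks look in the newest picture that a camera, given by its name, has taken for a name from the list of things; names that differ only in an ending like _2 or _b are one class to them, and where a whole thing is asked for, a point or a joint stands for the part that bears it (a point fixed in the world has none). Each returns a list of dicts, best first, with "conf" (0 to 1); they miss things now and then, are a little off and sometimes report something else, mostly with a low value. They report only what shows in the picture. A call takes as long as a camera call. They do not tell look-alikes from the thing itself.
- boxes_of(query, camera): "rect" ([left, top, width, height] in pixels, round what is visible of it).
- regions_of(query, camera): "region" (384x512 bool, what is visible of it) and "rect" ([left, top, width, height] in pixels, round what is visible of it).
- mark_of(query, camera): "uv" ([column, row] in pixels: a listed point, or the origin of a listed thing).
The state is a dict: "time": time; "joint_positions": joint angles; "qd": joint speeds; "tau": joint torques, N m; "tcp_pos": TCP position; "ee_rot": TCP orientation; "contact_force": force on the tool from outside, world axes, zero at the start; "moment": the same for the moment, N m; "opening": finger opening in m; "grasp_force": force on a finger pad.
Only numpy, scipy, OpenCV 4.12 (cv2) and the standard library are available. Lean on these libraries where they do the work, as an engineer would, in place of code of your own. Each camera call takes 0.05 s, during which the arm holds its last target. There are 200 camera calls.

## Working session

There is one attempt and no reset: what is moved stays moved. The work goes in short steps, Python scripts to look and compute and a tool call to move; the robot and the scene stay as the last step left them, time stands still between calls to the robot, and variables do not carry over. Pictures are saved under pics/ and viewed, at most 10 in all, crops included, and the job is handed in when it is done.

Besides the shell and the picture viewer there is one more tool, called after "Request:" in YAML: its name, and indented under it one key for each argument. servo_tool: Moves the arm, as the interface text tells. Its arguments: {"type":"object","properties":{"increments":{"type":"array","items":{"type":"number"}},"squeeze":{"type":"number"}},"required":["increments"]}

```bash
mkdir -p pics; ls; python3 - <<'E'
from station import sensors, optics, boxes_of, mark_of
import cv2, numpy as np
o=sensors.get_obs(); print(o)
ims=[]
for c in ("scene","side"):
    p,d=optics.camera(c); ims.append(p); cv2.imwrite(f'pics/{c}0.png',p[...,::-1])
    pr=optics.camera_params(c); print(c,pr['intrinsics'].tolist(),pr['extrinsics'].round(4).tolist())
    for q in ("hook","hook_peg","hook_bore","hook_tip","rail_mid","end_post","towel_rail"):
        print(q,[(np.round(r['uv'],1).tolist(),round(r['conf'],2)) for r in mark_of(q,c)][:5])
E
```

```text
pics
{'time': 0.0, 'joint_positions': array([-1.17790449,  0.46947508, -0.04857241,  1.53367888,  0.02410458,
        1.14098068, -0.08227608]), 'qd': array([-3.35181993e-05, -1.21008913e-03,  7.75193023e-04,  2.99745982e-03,
        1.79934080e-04, -2.58939802e-04,  1.38642928e-03]), 'tau': array([ 1.58871198e-04, -5.10307252e+01, -4.64365818e-02, -2.37712884e+01,
        1.07662333e-02,  7.51967164e-03,  1.62087474e-05]), 'tcp_pos': array([0.27612719, 0.61535778, 0.25224499]), 'ee_rot': array([[-9.12372025e-01,  4.09361412e-01, -7.22730002e-04],
       [ 4.09362041e-01,  9.12370218e-01, -1.81790241e-03],
       [-8.47817690e-05, -1.95446153e-03, -9.99998086e-01]]), 'contact_force': array([ 0.81005053, -0.54912625,  0.0506576 ]), 'moment': array([ 0.01965593,  0.01113907, -0.00960387]), 'grasp_force': 0.0, 'opening': 0.08518784287477038}
scene [[353.85807810927264, 0.0, 255.78757380747953], [0.0, 353.85807810927264, 194.20664424786716], [0.0, 0.0, 1.0]] [[-0.8051, 0.4691, -0.363, 0.9622], [0.5929, 0.6536, -0.4705, 0.5036], [0.0166, -0.594, -0.8043, 0.9517], [0.0, 0.0, 0.0, 1.0]]
hoo
[... 181 characters left out ...]
2.4, 138.5], 0.55)]
rail_mid [([259.4, 207.6], 0.62)]
end_post [([220.1, 137.5], 0.55)]
towel_rail [([257.0, 221.9], 0.78), ([217.6, 128.7], 0.6), ([222.7, 143.2], 0.27)]
side [[357.4385629368894, 0.0, 254.69049535781525], [0.0, 357.4385629368894, 189.65226497975067], [0.0, 0.0, 1.0]] [[0.9845, -0.0997, 0.1439, 0.4041], [-0.1743, -0.4783, 0.8607, -0.9477], [-0.017, -0.8725, -0.4883, 0.5932], [0.0, 0.0, 0.0, 1.0]]
hook [([251.4, 281.3], 0.89), ([256.9, 254.9], 0.54)]
hook_peg [([256.7, 234.7], 0.56)]
hook_bore [([260.7, 250.6], 0.87), ([252.5, 274.7], 0.61)]
hook_tip [([236.8, 271.0], 0.8)]
rail_mid [([263.1, 173.0], 0.83)]
end_post [([248.9, 175.9], 0.56)]
towel_rail [([263.5, 193.4], 0.79)]
```

```bash
python3 - <<'E'
import cv2,numpy as np
for c in("scene","side"):
    p=cv2.imread(f'pics/{c}0.png'); cv2.imwrite(f'pics/{c}0b.png',cv2.resize(p,(798,598),interpolation=cv2.INTER_CUBIC))
E
```

```text
(no output)
```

View pics/scene0b.png

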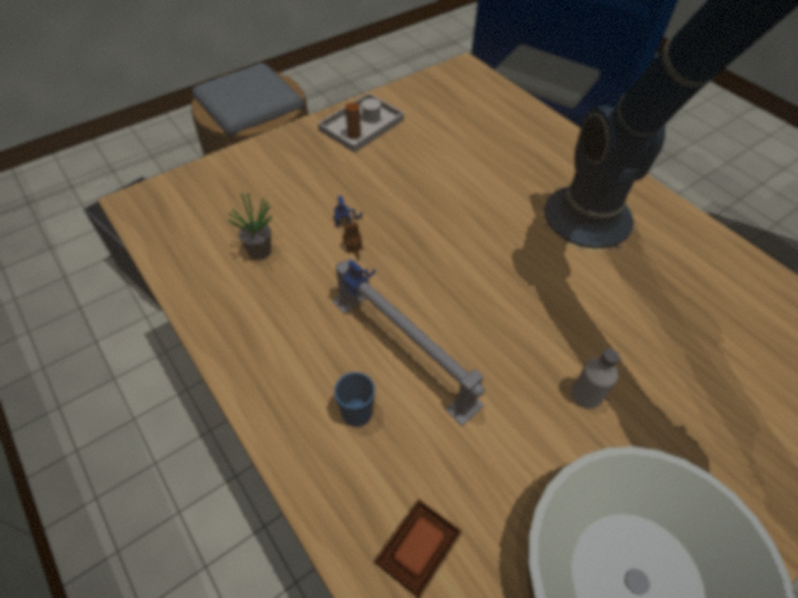

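View pics/side0b.png

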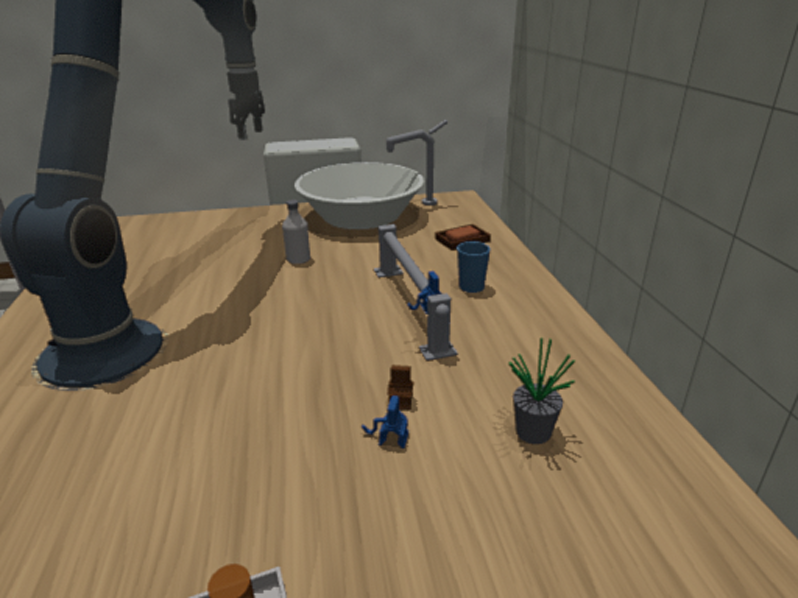

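Scene picture: the loose blue hook is at about (221,136) in camera pixels, a brown look-alike at (225,150), and the rail runs from (225,180) to (300,245) with its hook at the upper-left post. Side picture: the loose hook is at (252,273), brown behind it at (257,250), and the bare post is at (249,160).

```bash
cat >h.py <<'E'
import numpy as np, cv2
from station import sensors, optics, boxes_of, mark_of, regions_of
def cam(c):
    p=optics.camera_params(c); K=p['intrinsics']
    if 'extrinsics' in p: return K,p['extrinsics']
    o=sensors.get_obs(); T=np.eye(4); T[:3,:3]=o['ee_rot']; T[:3,3]=o['tcp_pos']
    return K,T@p['T_tool_cam']
def cloud(K,E,d):
    v,u=np.mgrid[:384,:512]
    P=np.stack([(u-K[0,2])/K[0,0]*d,(v-K[1,2])/K[1,1]*d,d],-1)
    return P@E[:3,:3].T+E[:3,3]
def onplane(K,E,uv,z):
    r=E[:3,:3]@np.linalg.solve(K,[*uv,1]); return E[:3,3]+r*(z-E[2,3])/r[2]
E
python3 - <<'E'
from h import *
for c in("scene","side"):
    K,E=cam(c); p,d=optics.camera(c); P=cloud(K,E,d); P[d==0]=np.nan
    z={'hook':0,'hook_bore':.0197,'hook_peg':.0703,'hook_tip':.0157,'rail_mid':.095,'towel_rail':0,'end_post':0}
    for q in z:
        if q.startswith('hook'): print(c,q,[onplane(K,E,r['uv'],z[q]).round(3).tolist() for r in mark_of(q,c)])
        else: print(c,q,[onplane(K,E,r['uv'],z[q]).round(3).tolist() for r in mark_of(q,c)])
    hsv=cv2.cvtColor(p,cv2.COLOR_RGB2HSV)
    blue=(hsv[...,0]>105)&(hsv[...,0]<130)&(hsv[...,1]>110)&(P[...,2]>.004)&(P[...,2]<.2)&(P[...,0]>.4)&(P[...,0]<1)
    n,l,s,ce=cv2.connectedComponentsWithStats(blue.astype(np.uint8))
    for i in range(1,n):
        if s[i,4]>15: m=l==i; print('blue',s[i].tolist(),np.nanmin(P[m],0).round(3),np.nanmax(P[m],0).round(3))
    # tube points
    m=(P[...,2]>.098)&(P[...,2]<.112)&(P[...,0]>.5)&(P[...,0]<.95)&(abs(P[...,1])<.4)&(hsv[...,1]<60)
    Q=P[m][:,:2]; print('tube',len(Q),cv2.fitLine(Q.astype(np.float32),cv2.DIST_HUBER,0,.01,.01).ravel().round(4),Q.min(0).round(3),Q.max(0).round(3))
    for q in("tumbler","soap_bottle","plant"):
        print(q,[onplane(K,E,r['uv'],0).round(3).tolist() for r in mark_of(q,c)][:2])
E
```

```text
scene hook [[0.501, -0.32, 0.0], [0.462, -0.39, 0.0], [0.514, -0.253, 0.0]]
scene hook_bore [[0.511, -0.239, 0.02], [0.485, -0.343, 0.02]]
scene hook_peg [[0.528, -0.239, 0.07], [0.509, -0.326, 0.07]]
scene hook_tip [[0.46, -0.321, 0.016], [0.528, -0.208, 0.016]]
scene rail_mid [[0.597, 0.055, 0.095]]
scene towel_rail [[0.598, 0.038, 0.0], [0.376, 0.337, 0.0]]
scene end_post [[0.579, 0.226, 0.0]]
blue [222, 177, 7, 7, 20] [ 0.621 -0.104  0.101] [ 0.628 -0.078  0.111]
tube 749 [ 0.1059 -0.9944  0.5987  0.0716] [ 0.561 -0.319] [0.693 0.242]
tumbler [[0.747, 0.103, 0.0]]
soap_bottle [[0.358, 0.341, 0.0], [0.498, -0.329, 0.0]]
plant [[0.705, -0.362, -0.0]]
side hook [[0.5, -0.333, 0.0], [0.515, -0.236, 0.0]]
side hook_bore [[0.495, -0.325, 0.02], [0.532, -0.253, 0.02]]
side hook_peg [[0.502, -0.337, 0.07], [0.522, -0.227, 0.07], [0.71, -0.032, 0.07], [0.374, 0.151, 0.07]]
side hook_tip [[0.456, -0.309, 0.016], [0.754, 0.091, 0.016]]
side rail_mid [[0.595, 0.059, 0.095]]
side towel_rail [[0.604, 0.041, 0.0]]
side end_post [[0.571, 0.201, 0.0]]
blue [262, 175, 20, 26, 145] [ 0.566 -0.122  0.08 ] [ 0.617 -0.076  0.147]
blue [233, 254, 29, 33, 338] [ 0.455 -0.358  0.004] [ 0.519 -0.317  0.074]
tube 408 [ 0.1139 -0.9935  0.5922  0.0351] [ 0.558 -0.154] [0.632 0.21 ]
tumbler [[0.751, 0.114, 0.0]]
soap_bottle [[0.376, 0.301, 0.0]]
plant [[0.702, -0.378, 0.0]]
```

Request:
servo_tool:
  increments: [-1,-0.73,0,0,0,0.4,0,-1,-0.73,0,0,0,0.4,0,-1,-0.73,0,0,0,0.4,0,-1,-0.73,0,0,0,0.4,0,-1,-0.73,0,0,0,0.4,0]

```text
time: 2.32
tcp_pos: [0.3722, 0.4488, 0.2537]
ee_rot: [[-0.489, 0.872, 0.002], [0.872, 0.489, -0.002], [-0.003, 0.0, -1.0]]
contact_force: [0.3, -0.4, -0.0]
opening: 0.0856
grasp_force: 0.0
```

```bash
python3 - <<'E'
from station import sensors, optics
o=sensors.get_obs(); print(o['time'],o['tcp_pos'],o['ee_rot'].round(3),o['joint_positions'].round(2),optics.camera_params('wrist'))
E
```

```text
2.3167 [0.37220748 0.44877341 0.25366541] [[-0.489  0.872  0.002]
 [ 0.872  0.489 -0.002]
 [-0.003  0.    -1.   ]] [-1.05  0.32  0.12  1.76 -0.04  1.06 -0.4 ] {'intrinsics': array([[328.03962379,   0.        , 250.51900351],
       [  0.        , 328.03962379, 192.39794161],
       [  0.        ,   0.        ,   1.        ]]), 'T_tool_cam': array([[ 7.83997444e-04, -9.54948431e-01, -2.96770751e-01,
         7.51661328e-02],
       [ 9.99999672e-01,  6.88191726e-04,  4.27298100e-04,
         9.96473244e-05],
       [-2.03812475e-04, -2.96770988e-01,  9.54948658e-01,
        -1.21965872e-01],
       [ 0.00000000e+00,  0.00000000e+00,  0.00000000e+00,
         1.00000000e+00]])}
```

Request:
servo_tool:
  increments: [-1,-0.16,0,0,0,0.25,0,-1,-0.16,0,0,0,0.25,0,-1,-0.16,0,0,0,0.25,0,-1,-0.16,0,0,0,0.25,0]

```text
time: 2.65
tcp_pos: [0.4241, 0.3082, 0.2536]
ee_rot: [[-0.122, 0.992, 0.001], [0.992, 0.122, -0.001], [-0.001, 0.001, -1.0]]
contact_force: [1.0, -0.5, -0.1]
opening: 0.0855
grasp_force: 0.0
```

Request:
servo_tool:
  increments: [-1,0.5,0,0,0,0,0,-1,0.5,0,0,0,0,0,-1,0.5,0,0,0,0,0,-1,0.5,0,0,0,0,0]

```text
time: 2.98
tcp_pos: [0.5168, 0.173, 0.2538]
ee_rot: [[-0.131, 0.991, 0.001], [0.991, 0.131, 0.001], [0.001, 0.001, -1.0]]
contact_force: [0.6, 0.0, -0.3]
opening: 0.0853
grasp_force: 0.0
```

Request:
servo_tool:
  increments: [-0.8,0.3,0,0,0,0,0,-0.8,0.3,0,0,0,0,0,-0.8,0.3,0,0,0,0,0,-0.8,0.3,0,0,0,0,0,-0.8,0.3,0,0,0,0,0]

```text
time: 3.4
tcp_pos: [0.5773, 0.0578, 0.2535]
ee_rot: [[-0.124, 0.992, 0.001], [0.992, 0.124, -0.001], [-0.001, 0.001, -1.0]]
contact_force: [-0.1, -0.0, 0.5]
opening: 0.0856
grasp_force: 0.0
```

Now over the rail; measure it with the wrist camera.

```bash
python3 - <<'E'
from h import *
K,E=cam('wrist'); p,d=optics.camera('wrist'); P=cloud(K,E,d); P[d==0]=np.nan
np.savez('rail.npz',p=p,d=d,K=K,E=E)
for q,z in(("rail_mid",.095),("end_post",0)): print(q,[onplane(K,E,r['uv'],z).round(4).tolist()+[r['conf']] for r in mark_of(q,'wrist')])
m=(P[...,2]>.097)&(P[...,2]<.13)&(P[...,0]>.5)&(P[...,0]<.72)
Q=P[m];print(len(Q),Q.min(0),Q.max(0))
for y in np.arange(-.14,.26,.02):
    s=Q[(abs(Q[:,1]-y)<.01)]
    if len(s)>20: 
        t=s[s[:,2]>np.percentile(s[:,2],70)]
        print(round(y,2),len(s),np.percentile(s[:,2],[50,95]).round(4),s[:,0].min().round(4),s[:,0].max().round(4),np.median(t[:,0]).round(4))
cv2.imwrite('pics/w1.png',p[...,::-1])
E
```

```text
rail_mid [[0.5983, 0.0461, 0.095, 0.68]]
end_post [[0.577, 0.2138, 0.0, 0.97]]
10492 [ 0.56893724 -0.11952234  0.0970001 ] [0.71985175 0.20014387 0.12998949]
-0.12 164 [0.1089 0.1151] 0.5975 0.6347 0.6041
-0.1 496 [0.1106 0.118 ] 0.5826 0.6324 0.6034
-0.08 771 [0.1104 0.1265] 0.5945 0.6301 0.6114
-0.06 447 [0.1072 0.1092] 0.597 0.6221 0.6093
-0.04 466 [0.1073 0.1093] 0.5944 0.6202 0.6072
-0.02 505 [0.1072 0.1092] 0.5917 0.6182 0.6052
0.0 526 [0.1073 0.1092] 0.5899 0.6161 0.6031
0.02 572 [0.1072 0.1093] 0.5873 0.6138 0.6006
0.04 600 [0.1072 0.1094] 0.5855 0.6116 0.5984
0.06 640 [0.1073 0.1094] 0.5829 0.6094 0.5964
0.08 691 [0.1073 0.1094] 0.5811 0.7195 0.5939
0.1 739 [0.1073 0.1093] 0.5784 0.7176 0.5918
0.12 790 [0.1072 0.1095] 0.5765 0.7199 0.5897
0.14 839 [0.1072 0.1094] 0.5739 0.6002 0.5873
0.16 906 [0.1072 0.1095] 0.5718 0.5982 0.5851
0.18 969 [0.1071 0.1094] 0.5693 0.596 0.5828
0.2 371 [0.1072 0.1095] 0.5689 0.5935 0.5818
```

View pics/w1.png

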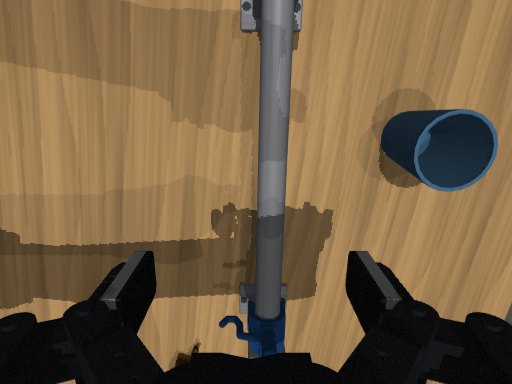

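Wrist picture: the tube runs down column ~270, bare post at the top (270,15), fitted hook at the bottom (265,330), tumbler at the right (440,150). The tube line is fitted; on to the hook.

Request:
servo_tool:
  increments: [-1,-0.35,0,0,0,0,0,-1,-0.35,0,0,0,0,0,-1,-0.35,0,0,0,0,0,-1,-0.35,0,0,0,0,0]

```text
time: 3.88
tcp_pos: [0.543, -0.0945, 0.2535]
ee_rot: [[-0.133, 0.991, 0.0], [0.991, 0.133, 0.0], [0.0, 0.0, -1.0]]
contact_force: [0.5, -0.6, -0.2]
opening: 0.0853
grasp_force: 0.0
```

Request:
servo_tool:
  increments: [-1,-0.35,0,0,0,0.2,0,-1,-0.35,0,0,0,0.2,0,-1,-0.35,0,0,0,0.2,0,-1,-0.35,0,0,0,0.2,0,-1,-0.35,0,0,0,0.2,0]

```text
time: 4.3
tcp_pos: [0.5089, -0.2559, 0.2541]
ee_rot: [[0.19, 0.982, 0.0], [0.982, -0.19, -0.004], [-0.004, 0.001, -1.0]]
contact_force: [-0.7, -0.9, 0.2]
opening: 0.085
grasp_force: 0.0
```

```bash
cat >hk.py <<'E'
from h import *
import sys
o=sensors.get_obs(); print(o['time'],o['tcp_pos'].round(4),o['ee_rot'].round(3).tolist())
K,E=cam('wrist'); p,d=optics.camera('wrist'); P=cloud(K,E,d); P[d==0]=np.nan
for q,z in(("hook_bore",.0197),("hook_peg",.0703),("hook_tip",.0157)): print(q,[(onplane(K,E,r['uv'],z).round(4).tolist(),np.round(r['uv']),r['conf']) for r in mark_of(q,'wrist')])
hsv=cv2.cvtColor(p,cv2.COLOR_RGB2HSV)
m=(hsv[...,0]>105)&(hsv[...,0]<130)&(hsv[...,1]>110)&(P[...,2]>.003)&(P[...,2]<.09)&(P[...,1]<-.25)&(P[...,0]<.6)
n,l,s,ce=cv2.connectedComponentsWithStats(m.astype(np.uint8)); i=1+np.argmax(s[1:,4]); m=l==i; print(s[i])
Q=P[m]; print(Q.min(0).round(4),Q.max(0).round(4))
for nm,a,b in(("peg",.066,.075),("crown",.028,.045),("all",0,.09)):
    t=Q[(Q[:,2]>a)&(Q[:,2]<b)][:,:2].astype(np.float32)
    if len(t)>8:
        r=cv2.minAreaRect(t*1000); print(nm,len(t),np.round(r[0],1),np.round(r[1],1),round(r[2],1),t.mean(0).round(4))
cv2.imwrite(f'pics/{sys.argv[1]}.png',p[...,::-1])
E
python3 hk.py w2
```

```text
4.3 [ 0.5089 -0.2559  0.2541] [[0.19, 0.982, 0.0], [0.982, -0.19, -0.004], [-0.004, 0.001, -1.0]]
hook_bore [([0.5222, -0.2522, 0.0197], array([261., 156.]), 0.69)]
hook_peg [([0.4989, -0.3332, 0.0703], array([254., 246.]), 0.77)]
hook_tip [([0.5387, -0.2082, 0.0157], array([269., 112.]), 0.9), ([0.4565, -0.3153, 0.0157], array([216., 217.]), 0.85)]
[ 213  205   60   53 1271]
[ 0.4537 -0.3554  0.0032] [ 0.5232 -0.308   0.0737]
peg 309 [ 499.1 -331.5] [30. 12.] 68.4 [ 0.4991 -0.3305]
crown 653 [ 492.8 -330. ] [39.8 47.5] 69.1 [ 0.4965 -0.3276]
all 1271 [ 485.2 -327. ] [39.9 68.1] 68.1 [ 0.4951 -0.3264]
```

View pics/w2.png

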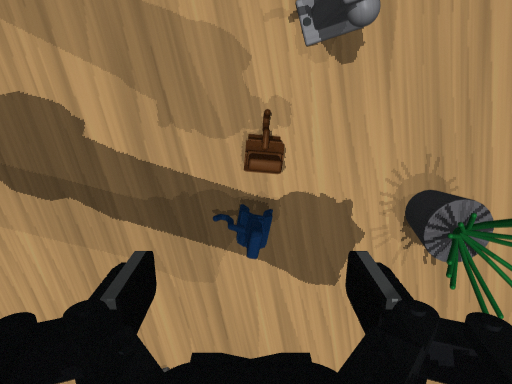

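Wrist picture: the blue hook is at (250,230) with its J-hook to the left at (220,217), the brown look-alike at (265,150), the plant at (450,230). The peg is at (0.499,-0.332) with hook x at about -21.6°.

Request:
servo_tool:
  increments: [-0.51,0.03,0.6,0,0,0.12,0.3,-0.51,0.03,0.6,0,0,0.12,0.3,-0.51,0.03,0.6,0,0,0.12,0.3,-0.51,0.03,0.6,0,0,0.12,0.3,-0.51,0.03,0.6,0,0,0.12,0.3]

```text
time: 4.92
tcp_pos: [0.502, -0.3238, 0.1616]
ee_rot: [[0.362, 0.932, -0.003], [0.932, -0.361, 0.002], [0.001, -0.004, -1.0]]
contact_force: [0.3, 0.4, 0.4]
opening: 0.0596
grasp_force: 0.0
```

```bash
python3 hk.py w3
```

```text
4.9167 [ 0.502  -0.3238  0.1616] [[0.362, 0.932, -0.003], [0.932, -0.361, 0.002], [0.001, -0.004, -1.0]]
hook_bore [([0.499, -0.334, 0.0197], array([252., 197.]), 0.78), ([0.5254, -0.2523, 0.0197], array([245.,  91.]), 0.57)]
hook_peg [([0.5248, -0.2546, 0.0703], array([244.,  95.]), 0.97), ([0.4991, -0.3312, 0.0703], array([250., 216.]), 0.8)]
hook_tip [([0.5385, -0.2075, 0.0157], array([240.,  25.]), 0.66), ([0.4554, -0.3157, 0.0157], array([196., 194.]), 0.64)]
[ 193  171   81   68 2574]
[ 0.4533 -0.3561  0.0032] [ 0.5231 -0.3081  0.0738]
peg 698 [ 498.8 -332.4] [31.3 11.8] 68.4 [ 0.4992 -0.3311]
crown 1443 [ 493.  -330.2] [40.2 47.6] 68.4 [ 0.4984 -0.3287]
all 2574 [ 485.1 -327.1] [40.2 68.3] 68.3 [ 0.4967 -0.3278]
```

View pics/w3.png

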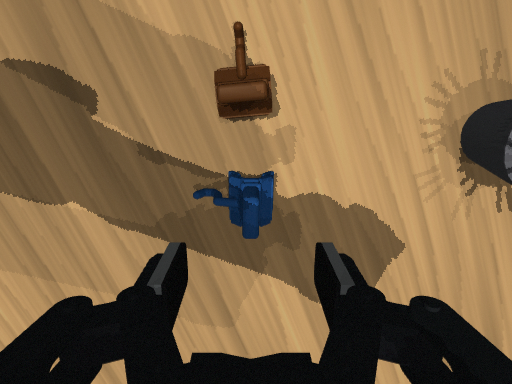

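Wrist picture: the blue hook is upright at (250,205), J-hook left, brown look-alike ahead at (242,90), fingers clear of it.

Request:
servo_tool:
  increments: [0,0,0,0,0,0,0.4,0,0,0,0,0,0,0.4]

```text
time: 5.28
tcp_pos: [0.503, -0.3248, 0.1643]
ee_rot: [[0.361, 0.933, 0.002], [0.933, -0.361, -0.0], [0.001, 0.002, -1.0]]
contact_force: [0.1, -0.7, 0.6]
opening: 0.0512
grasp_force: 0.0
```

Request:
servo_tool:
  increments: [-0.056,-0.008,0.15,0,0,0,0.4,-0.056,-0.008,0.35,0,0,0,0.4,-0.056,-0.008,0.5,0,0,0,0.4,-0.056,-0.008,0.65,0,0,0,0.4,-0.056,-0.008,0.65,0,0,0,0.4]

```text
time: 5.7
tcp_pos: [0.496, -0.3308, 0.0622]
ee_rot: [[0.362, 0.932, -0.006], [0.932, -0.362, 0.004], [0.002, -0.007, -1.0]]
contact_force: [-0.2, 1.3, 0.1]
opening: 0.0511
grasp_force: 0.0
```

```bash
python3 hk.py w4
```

```text
5.7 [ 0.496  -0.3308  0.0622] [[0.362, 0.932, -0.006], [0.932, -0.362, 0.004], [0.002, -0.007, -1.0]]
hook_bore [([0.5236, -0.2526, 0.0197], array([245.,  74.]), 0.78), ([0.4971, -0.3337, 0.0197], array([254., 239.]), 0.77)]
hook_peg [([0.4981, -0.3336, 0.0703], array([256., 292.]), 0.68), ([0.5244, -0.2523, 0.0703], array([243.,  65.]), 0.66)]
hook_tip [([0.4543, -0.3159, 0.0157], array([171., 234.]), 0.88)]
[ 167  196  125  127 6879]
[ 0.4535 -0.3568  0.003 ] [ 0.5233 -0.3084  0.0734]
peg 2012 [ 498.9 -332.1] [31.8 12. ] 68.5 [ 0.4995 -0.3302]
crown 3448 [ 492.9 -330.4] [40.7 47.4] 68.2 [ 0.498  -0.3276]
all 6879 [ 485.2 -327.3] [40.7 68.5] 68.0 [ 0.4969 -0.3265]
```

Request:
servo_tool:
  increments: [0,0.018,-0.01,0,0,0,0.5,0,0.018,-0.01,0,0,0,0.6,0,0.018,-0.01,0,0,0,0.7,0,0.018,-0.01,0,0,0,0.8,0,0.018,-0.01,0,0,0,1]
  squeeze: 50

```text
time: 6.32
tcp_pos: [0.5006, -0.3341, 0.0678]
ee_rot: [[0.363, 0.932, 0.001], [0.932, -0.363, -0.0], [0.0, 0.001, -1.0]]
contact_force: [0.4, 0.4, 3.0]
opening: 0.0111
grasp_force: 52.4
```

Request:
servo_tool:
  increments: [0,0,0,0,0,0,1,0,0,0,0,0,0,1,0,0,0,0,0,0,1]

```text
time: 6.57
tcp_pos: [0.5006, -0.3341, 0.0677]
ee_rot: [[0.363, 0.932, 0.001], [0.932, -0.363, -0.0], [0.0, 0.001, -1.0]]
contact_force: [-0.5, 1.6, 3.7]
opening: 0.0108
grasp_force: 52.7
```

Request:
servo_tool:
  increments: [0,0,-0.1,0,0,0,1,0,0,-0.3,0,0,0,1,0,0,-0.55,0,0,0,1,0,0,-0.8,0,0,0,1,0,0,-1,0,0,0,1]

```text
time: 6.98
tcp_pos: [0.5003, -0.3343, 0.2192]
ee_rot: [[0.363, 0.932, 0.001], [0.932, -0.363, -0.001], [-0.0, 0.001, -1.0]]
contact_force: [0.6, -0.1, -0.1]
opening: 0.011
grasp_force: 52.0
```

Request:
servo_tool:
  increments: [0.2,-0.03,-0.1,0,0,-0.06,1,0.4,-0.06,-0.13,0,0,-0.12,1,0.6,-0.09,-0.13,0,0,-0.19,1,0.8,-0.12,-0.13,0,0,-0.25,1,1,-0.15,-0.13,0,0,-0.31,1]

```text
time: 7.4
tcp_pos: [0.5336, -0.1845, 0.2364]
ee_rot: [[-0.12, 0.993, -0.0], [0.993, 0.12, 0.0], [0.0, -0.0, -1.0]]
contact_force: [-0.4, -0.0, -0.8]
opening: 0.0107
grasp_force: 51.9
```

Request:
servo_tool:
  increments: [0.2,0.06,0,0,0,0,1,0.4,0.12,0,0,0,0,1,0.6,0.18,0,0,0,0,1,0.8,0.24,0,0,0,0,1,1,0.3,0,0,0,0,1]

```text
time: 7.82
tcp_pos: [0.5608, -0.0304, 0.2362]
ee_rot: [[-0.115, 0.993, -0.001], [0.993, 0.115, -0.0], [0.0, -0.001, -1.0]]
contact_force: [1.5, -0.8, -1.2]
opening: 0.0105
grasp_force: 51.9
```

Request:
servo_tool:
  increments: [0.2,0.08,0,0,0,0,1,0.4,0.16,0,0,0,0,1,0.5,0.22,0,0,0,0,1,0.6,0.26,0,0,0,0,1,0.65,0.28,0,0,0,0,1]

```text
time: 8.23
tcp_pos: [0.592, 0.0714, 0.2362]
ee_rot: [[-0.117, 0.993, -0.001], [0.993, 0.117, -0.0], [-0.0, -0.001, -1.0]]
contact_force: [-0.5, 0.7, -1.2]
opening: 0.0113
grasp_force: 51.9
```

Request:
servo_tool:
  increments: [0,0,0,0,0,0,1,0,0,0,0,0,0,1,0,0,0,0,0,0,1]

```text
time: 8.48
tcp_pos: [0.5915, 0.0674, 0.2368]
ee_rot: [[-0.112, 0.994, -0.0], [0.994, 0.112, -0.001], [-0.001, -0.0, -1.0]]
contact_force: [0.3, -0.7, 0.0]
opening: 0.0108
grasp_force: 51.9
```

```bash
cat >fit.py <<'E'
from h import *
import sys
o=sensors.get_obs(); pr=optics.camera_params('wrist'); K=pr['intrinsics'];T=pr['T_tool_cam']
p,d=optics.camera('wrist'); P=cloud(K,T,d); P[d==0]=np.nan   # tool frame
np.savez(sys.argv[1],p=p,d=d)
hsv=cv2.cvtColor(p,cv2.COLOR_RGB2HSV); print(o['tcp_pos'].round(4),o['ee_rot'].round(3).tolist())
b=(hsv[...,0]>105)&(hsv[...,0]<130)&(hsv[...,1]>110)&(d<.25)&(abs(P[...,1])<.08)
n,l,s,_=cv2.connectedComponentsWithStats(b.astype(np.uint8)); b=l==1+np.argmax(s[1:,4])
Q=P[b]; print('hook',len(Q),Q.min(0).round(4),Q.max(0).round(4))
for nm,a,c in(("peg",-.01,.003),("crown",.026,.04),):
    t=Q[(Q[:,2]>a)&(Q[:,2]<c)][:,:2].astype(np.float32)
    if len(t)>8: r=cv2.minAreaRect(t*1000); print(nm,len(t),np.round(r[0],1),np.round(r[1],1),round(r[2],1))
zt=o['tcp_pos'][2]-.1075
for x in np.arange(-.02,.15,.01):
    m=(abs(P[...,0]-x)<.005)&(abs(P[...,2]-zt)<.012)&(abs(P[...,1])<.06)&~b
    if m.sum()>30: t=P[m]; print('tube x',round(x,2),m.sum(),((t[:,1].min()+t[:,1].max())/2).round(4),(np.ptp(t[:,1])).round(4),np.percentile(t[:,2],5).round(4))
cv2.imwrite(f'pics/{sys.argv[1]}.png',p[...,::-1])
E
python3 fit.py w5
```

```text
[0.5915 0.0674 0.2368] [[-0.112, 0.994, -0.0], [0.994, 0.112, -0.001], [-0.001, -0.0, -1.0]]
hook 5216 [-0.0152 -0.0482 -0.0123] [0.0206 0.0198 0.0659]
peg 1798 [0.8 0.6] [12.  32.1] 88.9
crown 1873 [ 9.  -5.4] [25.9 47.9] 4.1
tube x -0.01 276 0.0036 0.0241 0.1275
tube x 0.0 361 0.0037 0.024 0.1275
tube x 0.01 369 0.0041 0.0246 0.1275
tube x 0.02 383 0.0041 0.0244 0.1275
tube x 0.03 396 0.004 0.024 0.1274
tube x 0.04 404 0.0039 0.0237 0.1274
tube x 0.05 432 0.0044 0.0244 0.1272
tube x 0.06 434 0.0043 0.024 0.1273
tube x 0.07 463 0.0038 0.0245 0.1272
tube x 0.08 459 0.0041 0.0249 0.1272
tube x 0.09 504 0.0042 0.0249 0.1274
tube x 0.1 511 0.004 0.0244 0.1273
tube x 0.11 532 0.0039 0.024 0.1272
tube x 0.12 544 0.0043 0.0245 0.1272
tube x 0.13 535 0.0042 0.0241 0.1272
```

View pics/w5.png

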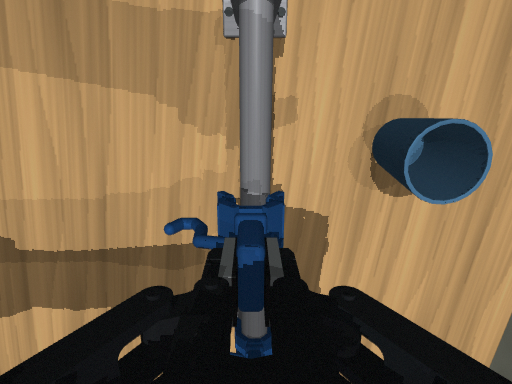

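Wrist picture: the hook held upright at (250,230), J-hook to the left (robot side) at (170,228), tube behind it at column 257, tumbler clear at the right. The tube lies about 3.5 mm to tool +y of the clip.

Request:
servo_tool:
  increments: [0,0.023,0.1,0,0,0,1,0,0.023,0.25,0,0,0,1,0,0.023,0.37,0,0,0,1,0,0.023,0.43,0,0,0,1,0,0.023,0.43,0,0,0,1]

```text
time: 8.95
tcp_pos: [0.5936, 0.0689, 0.1703]
ee_rot: [[-0.114, 0.994, -0.004], [0.994, 0.114, -0.001], [-0.001, -0.004, -1.0]]
contact_force: [-0.8, -0.3, -1.2]
opening: 0.0108
grasp_force: 51.9
```

Request:
servo_tool:
  increments: [0,0,0,0,0,0,1,0,0,0,0,0,0,1]

```text
time: 9.12
tcp_pos: [0.596, 0.0697, 0.1735]
ee_rot: [[-0.115, 0.993, 0.002], [0.993, 0.115, 0.0], [0.0, 0.002, -1.0]]
contact_force: [0.2, -0.5, -0.4]
opening: 0.0109
grasp_force: 51.9
```

```bash
python3 fit.py w6
```

```text
[0.596  0.0697 0.1735] [[-0.115, 0.993, 0.002], [0.993, 0.115, 0.0], [0.0, 0.002, -1.0]]
hook 5216 [-0.0154 -0.0483 -0.0136] [0.0207 0.0198 0.0669]
peg 1792 [0.7 0.6] [11.9 32.2] 89.0
crown 1863 [ 9.2 -5. ] [26.2 47.8] 5.6
tube x 0.01 324 -0.004 0.0312 0.0641
tube x 0.02 653 -0.0006 0.0381 0.0641
tube x 0.03 649 -0.0008 0.0241 0.0644
tube x 0.04 691 -0.0008 0.025 0.0643
tube x 0.05 726 -0.0008 0.0247 0.0642
tube x 0.06 767 -0.0008 0.0243 0.0643
tube x 0.07 805 -0.0004 0.0244 0.0641
tube x 0.08 823 -0.0008 0.0248 0.0642
tube x 0.09 873 -0.0008 0.0242 0.0642
tube x 0.1 930 -0.0004 0.0246 0.0642
tube x 0.11 984 -0.0008 0.0247 0.0642
tube x 0.12 467 -0.0004 0.0247 0.0643
```

View pics/w6.png

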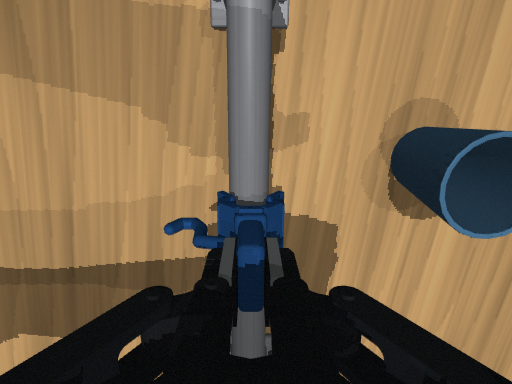

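Wrist picture: the clip's lips at (218–284,205) now straddle the tube at columns 228–272; centred. Press down in small steps.

Request:
servo_tool:
  increments: [0,-0.003,0.02,0,0,0,1,0,-0.003,0.04,0,0,0,1,0,-0.003,0.055,0,0,0,1,0,-0.003,0.055,0,0,0,1,0,-0.003,0.055,0,0,0,1]

```text
time: 9.58
tcp_pos: [0.5946, 0.0702, 0.1638]
ee_rot: [[-0.115, 0.993, -0.0], [0.993, 0.115, 0.0], [0.0, -0.0, -1.0]]
contact_force: [-0.4, -0.8, -0.6]
opening: 0.0111
grasp_force: 51.9
```

Request:
servo_tool:
  increments: [0,0,0.01,0,0,0,1,0,0,0.02,0,0,0,1,0,0,0.02,0,0,0,1]

```text
time: 9.83
tcp_pos: [0.5952, 0.0702, 0.1618]
ee_rot: [[-0.115, 0.993, 0.001], [0.993, 0.115, 0.001], [0.0, 0.001, -1.0]]
contact_force: [0.2, 0.1, 3.9]
opening: 0.0111
grasp_force: 52.6
```

Request:
servo_tool:
  increments: [0,0,0.007,0,0,0,1,0,0,0.014,0,0,0,1,0,0,0.014,0,0,0,1]

```text
time: 10.08
tcp_pos: [0.5955, 0.0702, 0.1604]
ee_rot: [[-0.115, 0.993, 0.002], [0.993, 0.115, 0.001], [0.001, 0.002, -1.0]]
contact_force: [-2.0, -0.4, 6.9]
opening: 0.011
grasp_force: 53.2
```

Request:
servo_tool:
  increments: [0,0,0.007,0,0,0,1,0,0,0.014,0,0,0,1,0,0,0.014,0,0,0,1]

```text
time: 10.33
tcp_pos: [0.5955, 0.0701, 0.1583]
ee_rot: [[-0.115, 0.993, 0.002], [0.993, 0.115, 0.001], [0.001, 0.002, -1.0]]
contact_force: [-2.6, 0.2, 7.8]
opening: 0.011
grasp_force: 53.1
```

Request:
servo_tool:
  increments: [0,0,0.007,0,0,0,1,0,0,0.014,0,0,0,1,0,0,0.014,0,0,0,1]

```text
time: 10.58
tcp_pos: [0.5954, 0.0701, 0.1558]
ee_rot: [[-0.115, 0.993, 0.002], [0.993, 0.115, 0.001], [0.0, 0.002, -1.0]]
contact_force: [-1.9, 0.6, 6.5]
opening: 0.0111
grasp_force: 52.8
```

Request:
servo_tool:
  increments: [0,0,0.007,0,0,0,1,0,0,0.014,0,0,0,1,0,0,0.014,0,0,0,1]

```text
time: 10.83
tcp_pos: [0.5951, 0.0701, 0.1531]
ee_rot: [[-0.115, 0.993, 0.001], [0.993, 0.115, 0.0], [0.0, 0.001, -1.0]]
contact_force: [0.3, 0.2, 3.3]
opening: 0.0112
grasp_force: 52.5
```

Request:
servo_tool:
  increments: [0,0,0.007,0,0,0,1,0,0,0.014,0,0,0,1,0,0,0.02,0,0,0,1,0,0,0.02,0,0,0,1]

```text
time: 11.17
tcp_pos: [0.5946, 0.0702, 0.1489]
ee_rot: [[-0.115, 0.993, -0.0], [0.993, 0.115, -0.0], [-0.0, -0.0, -1.0]]
contact_force: [1.0, -0.5, -2.5]
opening: 0.0112
grasp_force: 51.7
```

Request:
servo_tool:
  increments: [0,0,0.007,0,0,0,1,0,0,0.014,0,0,0,1,0,0,0.014,0,0,0,1]

```text
time: 11.42
tcp_pos: [0.5944, 0.0702, 0.1467]
ee_rot: [[-0.115, 0.993, -0.001], [0.993, 0.115, -0.0], [-0.0, -0.001, -1.0]]
contact_force: [1.6, -0.1, -5.6]
opening: 0.0109
grasp_force: 51.3
```

Request:
servo_tool:
  increments: [0,0,0.007,0,0,0,1,0,0,0.01,0,0,0,1,0,0,0.01,0,0,0,1]

```text
time: 11.67
tcp_pos: [0.5944, 0.0702, 0.1455]
ee_rot: [[-0.115, 0.993, -0.001], [0.993, 0.115, -0.0], [-0.0, -0.001, -1.0]]
contact_force: [1.6, 0.6, -5.9]
opening: 0.0107
grasp_force: 51.3
```

Request:
servo_tool:
  increments: [0,0,0.007,0,0,0,1,0,0,0.01,0,0,0,1,0,0,0.01,0,0,0,1]

```text
time: 11.92
tcp_pos: [0.5945, 0.0702, 0.1443]
ee_rot: [[-0.115, 0.993, -0.001], [0.993, 0.115, 0.0], [0.0, -0.001, -1.0]]
contact_force: [1.2, 0.6, -5.7]
opening: 0.0111
grasp_force: 51.3
```

Request:
servo_tool:
  increments: [0,0,0.005,0,0,0,1,0,0,0.007,0,0,0,1,0,0,0.007,0,0,0,1]

```text
time: 12.17
tcp_pos: [0.5945, 0.0702, 0.1434]
ee_rot: [[-0.115, 0.993, -0.0], [0.993, 0.115, 0.0], [0.0, -0.0, -1.0]]
contact_force: [0.3, 0.8, -4.0]
opening: 0.0109
grasp_force: 51.4
```

Request:
servo_tool:
  increments: [0,0,0.005,0,0,0,1,0,0,0.007,0,0,0,1,0,0,0.007,0,0,0,1]

```text
time: 12.42
tcp_pos: [0.5948, 0.0702, 0.1429]
ee_rot: [[-0.115, 0.993, 0.0], [0.993, 0.115, 0.0], [0.0, 0.0, -1.0]]
contact_force: [-1.6, -0.2, -0.4]
opening: 0.0111
grasp_force: 52.0
```

Crown is making contact. Small steps to about 11 N.

Request:
servo_tool:
  increments: [0,0,0.005,0,0,0,1,0,0,0.007,0,0,0,1,0,0,0.007,0,0,0,1]

```text
time: 12.67
tcp_pos: [0.5948, 0.0702, 0.1428]
ee_rot: [[-0.115, 0.993, 0.0], [0.993, 0.115, 0.001], [0.001, 0.0, -1.0]]
contact_force: [-3.7, -1.6, 7.3]
opening: 0.0108
grasp_force: 53.0
```

Request:
servo_tool:
  increments: [0,0,0.005,0,0,0,1,0,0,0.005,0,0,0,1,0,0,0.005,0,0,0,1]

```text
time: 12.92
tcp_pos: [0.5949, 0.0702, 0.1428]
ee_rot: [[-0.115, 0.993, 0.0], [0.993, 0.115, 0.001], [0.001, 0.0, -1.0]]
contact_force: [-5.2, -0.3, 11.8]
opening: 0.0113
grasp_force: 53.7
```

Request:
servo_tool:
  increments: [0,-0.003,0,0,0,0,1,0,-0.003,0,0,0,0,1,0,-0.003,0,0,0,0,1,0,-0.003,0,0,0,0,1,0,-0.003,0,0,0,0,1]

```text
time: 13.33
tcp_pos: [0.5948, 0.0702, 0.1428]
ee_rot: [[-0.115, 0.993, 0.001], [0.993, 0.115, 0.001], [0.001, 0.001, -1.0]]
contact_force: [-4.2, 0.3, 10.1]
opening: 0.0111
grasp_force: 53.6
```

Request:
servo_tool:
  increments: [0,0,0,0,0,0,1,0,0,0,0,0,0,1,0,0,0,0,0,0,1]

```text
time: 13.58
tcp_pos: [0.5948, 0.0702, 0.1428]
ee_rot: [[-0.115, 0.993, 0.001], [0.993, 0.115, 0.001], [0.001, 0.001, -1.0]]
contact_force: [-3.0, -0.5, 11.0]
opening: 0.0108
grasp_force: 53.6
```

Bedded at ~11 N for over half a second. Relieve and begin the slide.

Request:
servo_tool:
  increments: [0,0,-0.006,0,0,0,1,0,0,-0.011,0,0,0,1,0.01,0,-0.011,0,0,0,1,0.03,0,-0.011,0,0,0,1]

```text
time: 13.92
tcp_pos: [0.5945, 0.0728, 0.1428]
ee_rot: [[-0.114, 0.994, 0.002], [0.994, 0.114, -0.002], [-0.002, 0.001, -1.0]]
contact_force: [0.0, -3.9, 3.5]
opening: 0.0112
grasp_force: 52.4
```

Request:
servo_tool:
  increments: [0.05,0,0,0,0,0,1,0.1,0,0,0,0,0,1,0.17,0,0,0,0,0,1,0.24,0.001,0,0,0,0,1,0.3,0.001,0,0,0,0,1]

```text
time: 14.33
tcp_pos: [0.5891, 0.121, 0.1428]
ee_rot: [[-0.116, 0.993, 0.001], [0.993, 0.116, 0.0], [0.0, 0.001, -1.0]]
contact_force: [1.4, -4.0, 4.3]
opening: 0.0109
grasp_force: 52.8
```

```bash
python3 fit.py w7; python3 - <<'E'
from h import *
pr=optics.camera_params('wrist');f=np.load('w7.npz');P=cloud(pr['intrinsics'],pr['T_tool_cam'],f['d'])
m=(f['d']>0)&(P[...,2]<.05)&(abs(P[...,1])<.03)&(P[...,0]>.03)
for x in np.arange(.03,.13,.003):
    t=P[m&(abs(P[...,0]-x)<.0015)]
    if len(t): print(round(x,4),len(t),np.percentile(t[:,2],[1,50]).round(4),np.ptp(t[:,1]).round(4))
E
```

```text
[0.5891 0.121  0.1428] [[-0.116, 0.993, 0.001], [0.993, 0.116, 0.0], [0.0, 0.001, -1.0]]
hook 5139 [-0.0151 -0.0485 -0.014 ] [0.0206 0.0209 0.0656]
peg 1775 [1.  0.7] [12.  31.9] 88.4
crown 1891 [ 8.9 -5.1] [26.1 47.7] 4.9
tube x 0.0 74 -0.0069 0.0462 0.0282
tube x 0.02 458 0.0002 0.0317 0.0334
tube x 0.03 895 0.0008 0.0244 0.0336
tube x 0.04 939 0.0003 0.0246 0.0334
tube x 0.05 1007 0.0007 0.0246 0.0335
tube x 0.06 1054 0.0009 0.0245 0.0334
tube x 0.07 1103 0.0006 0.0248 0.0336
tube x 0.08 1509 0.0009 0.0368 0.0258
tube x 0.09 2332 0.0008 0.038 0.0243
tube x 0.1 2231 0.0008 0.0382 0.0245
tube x 0.11 840 0.0008 0.024 0.0334
0.03 137 [0.0333 0.0357] 0.024
0.033 278 [0.0331 0.0355] 0.0239
0.036 278 [0.0331 0.0356] 0.0246
0.039 276 [0.0327 0.0357] 0.0244
0.042 284 [0.033  0.0355] 0.0241
0.045 295 [0.0331 0.0355] 0.0246
0.048 300 [0.0332 0.0356] 0.0245
0.051 303 [0.0328 0.0357] 0.0243
0.054 306 [0.0328 0.0356] 0.0243
0.057 316 [0.0329 0.0353] 0.0239
0.06 303 [0.0327 0.0354] 0.0238
0.063 331 [0.033  0.0352] 0.0244
0.066 325 [0.0331 0.0356] 0.0241
0.069 326 [0.033  0.0354] 0.0246
0.072 351 [0.0331 0.0355] 0.0244
0.075 356 [0.0329 0.0354] 0.0242
0.078 353 [0.0331 0.0355] 0.0247
0.081 357 [0.0329 0.0355] 0.0247
0.084 734 [0.0246 0.0266] 0.0372
0.087 662 [0.0239 0.0254] 0.0377
0.09 712 [0.0239 0.0255] 0.038
0.093 711 [0.0239 0.0255] 0.0376
0.096 721 [0.0239 0.0255] 0.0378
0.099 729 [0.0239 0.0255] 0.0375
0.102 712 [0.024  0.0257] 0.0379
0.105 229 [0.0254 0.0272] 0.0356
0.108 400 [0.033  0.0353] 0.0239
0.111 366 [0.033 0.036] 0.024
0.114 23 [0.0378 0.0404] 0.0223
```

View pics/w7.png

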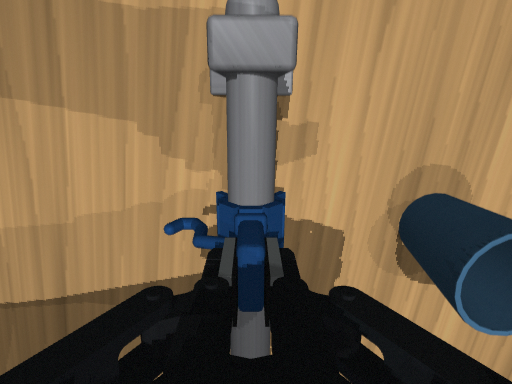

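Wrist picture: the hook is snapped on the tube at (250,215), bare post top at (252,45), inner face about 62 mm ahead of the clip's end. Slide on.

Request:
servo_tool:
  increments: [0.07,0,0,0,0,0,1,0.14,0,0,0,0,0,1,0.21,0,0,0,0,0,1,0.27,0,0,0,0,0,1,0.33,0,0,0,0,0,1]

```text
time: 14.8
tcp_pos: [0.5835, 0.1703, 0.1428]
ee_rot: [[-0.116, 0.993, 0.002], [0.993, 0.116, 0.001], [0.0, 0.002, -1.0]]
contact_force: [2.0, -4.6, 5.0]
opening: 0.0113
grasp_force: 52.8
```

Request:
servo_tool:
  increments: [0,0,0,0,0,0,1,0.013,0,0,0,0,0,1,0.025,0,0,0,0,0,1,0.025,0,0,0,0,0,1]

```text
time: 15.13
tcp_pos: [0.5831, 0.1738, 0.1428]
ee_rot: [[-0.117, 0.993, 0.002], [0.993, 0.117, 0.001], [0.001, 0.002, -1.0]]
contact_force: [2.4, -2.2, 4.3]
opening: 0.0113
grasp_force: 52.8
```

```bash
python3 fit.py w8|grep -v tube; python3 - <<'E'
from h import *
pr=optics.camera_params('wrist');f=np.load('w8.npz');P=cloud(pr['intrinsics'],pr['T_tool_cam'],f['d'])
m=(f['d']>0)&(P[...,2]<.0285)&(P[...,2]>.022)&(abs(P[...,1])<.025)&(P[...,0]>.018)&(f['p'].astype(int).max(-1)-f['p'].min(-1)<40)
print(np.percentile(P[m][:,0],[.3,2,50,98,99.7]).round(4),m.sum())
E
```

```text
[0.5831 0.1738 0.1428] [[-0.117, 0.993, 0.002], [0.993, 0.117, 0.001], [0.001, 0.002, -1.0]]
hook 5131 [-0.0171 -0.0484 -0.0076] [0.0206 0.0209 0.0655]
peg 1768 [0.7 0.5] [11.8 31.7] 89.5
crown 1907 [ 9.3 -4.9] [26.3 47.7] 5.6
[0.0299 0.0307 0.0415 0.0512 0.0515] 3622
```

Request:
servo_tool:
  increments: [0.015,0,0,0,0,0,1,0.03,0,0,0,0,0,1,0.045,0,0,0,0,0,1,0.05,0,0,0,0,0,1]

```text
time: 15.52
tcp_pos: [0.5824, 0.1808, 0.1428]
ee_rot: [[-0.116, 0.993, 0.002], [0.993, 0.116, 0.0], [0.0, 0.002, -1.0]]
contact_force: [2.0, -3.9, 5.2]
opening: 0.0113
grasp_force: 52.8
```

Request:
servo_tool:
  increments: [0.003,0,0,0,0,0,1,0.006,0,0,0,0,0,1,0.006,0,0,0,0,0,1]

```text
time: 15.77
tcp_pos: [0.5823, 0.1814, 0.1428]
ee_rot: [[-0.116, 0.993, 0.002], [0.993, 0.116, 0.0], [0.0, 0.002, -1.0]]
contact_force: [2.4, -3.0, 4.3]
opening: 0.0109
grasp_force: 52.8
```

Request:
servo_tool:
  increments: [0.003,0,0,0,0,0,1,0.006,0,0,0,0,0,1,0.006,0,0,0,0,0,1]

```text
time: 16.02
tcp_pos: [0.5822, 0.1822, 0.1428]
ee_rot: [[-0.116, 0.993, 0.002], [0.993, 0.116, 0.0], [0.0, 0.002, -1.0]]
contact_force: [2.7, -3.4, 5.3]
opening: 0.0114
grasp_force: 52.8
```

Request:
servo_tool:
  increments: [0.002,0,0,0,0,0,1,0.004,0,0,0,0,0,1,0.004,0,0,0,0,0,1]

```text
time: 16.27
tcp_pos: [0.5822, 0.1828, 0.1428]
ee_rot: [[-0.116, 0.993, 0.002], [0.993, 0.116, 0.0], [0.0, 0.002, -1.0]]
contact_force: [2.9, -4.4, 5.3]
opening: 0.0111
grasp_force: 52.8
```

Request:
servo_tool:
  increments: [0.002,0,0,0,0,0,1,0.004,0,0,0,0,0,1,0.004,0,0,0,0,0,1]

```text
time: 16.52
tcp_pos: [0.5821, 0.1833, 0.1428]
ee_rot: [[-0.116, 0.993, 0.002], [0.993, 0.116, 0.0], [0.0, 0.002, -1.0]]
contact_force: [2.4, -3.0, 5.8]
opening: 0.0109
grasp_force: 52.8
```

Request:
servo_tool:
  increments: [0.002,0,0,0,0,0,1,0.004,0,0,0,0,0,1,0.004,0,0,0,0,0,1]

```text
time: 16.77
tcp_pos: [0.5821, 0.1834, 0.1428]
ee_rot: [[-0.115, 0.993, 0.002], [0.993, 0.115, -0.0], [-0.001, 0.002, -1.0]]
contact_force: [1.9, -3.8, 5.6]
opening: 0.0107
grasp_force: 52.8
```

Motion has stalled (0.1 mm); confirm with two more small steps.

Request:
servo_tool:
  increments: [0.002,0,0,0,0,0,1,0.004,0,0,0,0,0,1,0.004,0,0,0,0,0,1]

```text
time: 17.02
tcp_pos: [0.5821, 0.1834, 0.1428]
ee_rot: [[-0.115, 0.993, 0.002], [0.993, 0.115, -0.001], [-0.001, 0.002, -1.0]]
contact_force: [2.0, -4.9, 6.7]
opening: 0.0111
grasp_force: 52.9
```

Request:
servo_tool:
  increments: [0.002,0,0,0,0,0,1,0.004,0,0,0,0,0,1,0.004,0,0,0,0,0,1]

```text
time: 17.27
tcp_pos: [0.5821, 0.1834, 0.1428]
ee_rot: [[-0.115, 0.993, 0.002], [0.993, 0.115, -0.002], [-0.002, 0.002, -1.0]]
contact_force: [2.3, -6.3, 6.3]
opening: 0.0105
grasp_force: 52.9
```

Against the post. Relax the stored force, then open and lift off.

Request:
servo_tool:
  increments: [-0.005,0.002,-0.004,0,0,0,1,-0.005,0.002,-0.005,0,0,0,1]

```text
time: 17.43
tcp_pos: [0.5821, 0.1834, 0.1428]
ee_rot: [[-0.115, 0.993, 0.001], [0.993, 0.115, -0.001], [-0.001, 0.001, -1.0]]
contact_force: [2.6, -4.4, 1.4]
opening: 0.011
grasp_force: 52.2
```

Request:
servo_tool:
  increments: [0,0,0,0,0,0,0.8,0,0,0,0,0,0,0.7,0,0,0,0,0,0,0.6,0,0,0,0,0,0,0.6,0,0,0,0,0,0,0.6]

```text
time: 17.85
tcp_pos: [0.5809, 0.1846, 0.1427]
ee_rot: [[-0.116, 0.993, -0.001], [0.993, 0.116, 0.0], [0.001, -0.001, -1.0]]
contact_force: [-0.2, 0.3, 0.1]
opening: 0.0344
grasp_force: 0.0
```

Request:
servo_tool:
  increments: [0,0,-0.05,0,0,0,0.6,0,0,-0.15,0,0,0,0.6,0,0,-0.3,0,0,0,0.6,0,0,-0.5,0,0,0,0.6,0,0,-0.6,0,0,0,0.6]

```text
time: 18.27
tcp_pos: [0.5828, 0.184, 0.2368]
ee_rot: [[-0.115, 0.993, 0.004], [0.993, 0.115, 0.002], [0.001, 0.004, -1.0]]
contact_force: [1.0, 0.5, -0.7]
opening: 0.0339
grasp_force: 0.0
```

```bash
python3 fit.py w9; python3 - <<'E'
from h import *
o=sensors.get_obs();print(o['time'],o['opening'],o['grasp_force'])
pr=optics.camera_params('wrist');f=np.load('w9.npz');P=cloud(pr['intrinsics'],pr['T_tool_cam'],f['d'])
z=o['tcp_pos'][2]-.1175
m=(f['d']>0)&(abs(P[...,2]-z)<.0035)&(abs(P[...,1])<.03)&(P[...,0]>.015)&(f['p'].astype(int).max(-1)-f['p'].min(-1)<40)
print(np.percentile(P[m][:,0],[.3,2,50,98,99.7]).round(4),m.sum())
E
```

```text
[0.5828 0.184  0.2368] [[-0.115, 0.993, 0.004], [0.993, 0.115, 0.002], [0.001, 0.004, -1.0]]
hook 988 [-0.0159 -0.0083  0.088 ] [0.0175 0.0069 0.1215]
tube x -0.02 174 -0.0008 0.0349 0.122
tube x -0.01 298 -0.0008 0.0347 0.119
tube x 0.0 482 -0.0156 0.0639 0.1196
tube x 0.01 293 -0.0007 0.0357 0.1206
tube x 0.02 483 -0.0007 0.038 0.1187
tube x 0.03 667 -0.0007 0.0379 0.1184
tube x 0.04 693 -0.0007 0.0374 0.1187
tube x 0.05 396 -0.0008 0.0236 0.1281
tube x 0.06 62 -0.0004 0.0132 0.1331
18.3167 0.03406423074321739 0.0
[0.0197 0.02   0.031  0.0413 0.0414] 1453
```

View pics/w9.png

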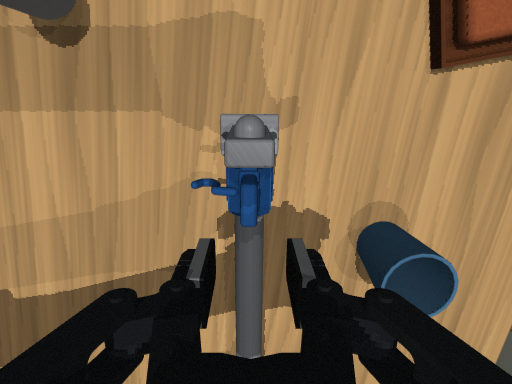

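Wrist picture: the hook stands upright on the tube at (250,190), its end flush with the bare post (250,150), J-hook to the left towards the robot; gripper clear, tumbler untouched at (410,270).

Request:
servo_tool:
  increments: [0,0,0,0,0,0,0.6,0,0,0,0,0,0,0.6,0,0,0,0,0,0,0.6]

```text
time: 18.57
tcp_pos: [0.5806, 0.1836, 0.2319]
ee_rot: [[-0.116, 0.993, -0.002], [0.993, 0.116, -0.001], [-0.0, -0.002, -1.0]]
contact_force: [-0.1, 0.3, -0.1]
opening: 0.0341
grasp_force: 0.0
```

```bash
python3 -c "
from station import order; print(order.finish_job())"
```

```text
the job is handed in; nothing more can be done
None
```

The blue hook is snapped onto the tube, bedded with a push of about 11 N held for over half a second, slid gently against the bare end post, and released upright with its J-hook towards the robot; the job was handed in at about 18.6 s, and no verdict was returned.

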